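Set the slit and take a reading on the bench photometer

TASK

Get the photometer ready and take a reading: push the tabs of its aperture turret to step it round until the slit opening clicks in under the lens, without forcing it, and slide the light shield fully shut over the cuvette. Only then press the measure key down and let it go. Leave the cuvette down in its well, and do not shift the petri dish, the dropper bottle or the beaker.

Things in the scene. Friction and masses are not known exactly. Their poses are not given: they have to be found in the camera images.
- photometer: white bench instrument, fixed to the worktop. Origin on the worktop below the deck; its x points to its rear (away from the robot), y to its left, z up. Flat deck 50 mm above the worktop, x -85..+66, y -150..+150 mm. Lamp house across the rear, x 66..100, 112 mm high. Turret axis at x 0, y 75; cuvette well at x 20, y -55; measure key at x 0, y -120 mm
- turret_axis (a point): centre of the top of the turret's hub (26 mm wide), 65 mm above the worktop. The turret is a bare metal disc, 108 mm across, top 60 mm above the worktop. At each of its five openings a black upright tab stands out of the rim, 50 to 70 mm from the axis, 7 mm thick, from 53 to 74 mm above the worktop
- turret (a joint): angle (rad) of the turret, counter-clockwise from above, endless both ways; 0 or any full turn = slit under the lens. A detent clicks every 72 deg (1.257 rad), resisting with about 2 N at the tab: past half way (36 deg) the turret snaps on by itself to the next station, let go earlier it falls back; within 6 deg of half way it may hang. It starts at another station, or now and then hung half way
- slit_opening (a point): centre of the slit (20 x 3.5 mm, lengthwise along the radius) in the turret's top, 34 mm from the axis, in line with its tab. Counter-clockwise from it, every 72 deg, follow: large round hole (22 mm), square (12.5 mm), medium round hole (11 mm), pinhole (4 mm)
- lens_axis (a point): point under the lens, below which the opening in use lies: 34 mm behind the turret axis (photometer +x), 62.5 mm above the worktop. The lens barrel, 29 mm across, comes down to here from an arm 42 mm wide (y) that reaches forward from the lamp house to photometer x 16 mm, 83 to 109 mm above the worktop; the tabs pass beneath it
- well (a point): middle of the mouth of the square cuvette well, 82 mm above the worktop, in the top of the black sample compartment (photometer x -57..+49, y -85..-25 mm, 82 mm high, its two side rails 88 mm)
- shield (a joint): travel (m) of the black sliding light shield along the photometer's +x: 0 = fully open (towards the robot), 0.048 = fully shut over the well. It slides with about 1.5 N and stays where it is left
- shield_ridge (a point): middle of the top edge of the front face of the shield's push ridge. The ridge is 9 mm thick (behind this face), 34 mm wide in y, stands 15 mm proud of the shield plate; its top is 102 mm, the plate's top 87 mm above the worktop. Push this face towards photometer +x
- measure_key (a joint): travel (m) of the sprung measure key: 0 = up, 0.004 = fully down, at about 4 N; it springs back
- measure_key_top (a point): centre of the top of the round black measure key, 24 mm across, 66 mm above the worktop; it stands 4 mm out of a grey collar 40 mm across
- cuvette: small upright square cuvette, two walls clear and two frosted white, 12.5 x 12.5 x 45 mm, standing loose in the well of the photometer, its top 1 mm below the compartment's top; origin at the centre of its underside, 36 mm above the worktop
- petri_dish: bystander: petri dish with lid, 64 mm across, 15 mm high, to the left of the photometer; origin at the centre of its underside
- dropper_bottle: bystander: amber dropper bottle, 35 mm across, 106 mm high, to the right of the photometer; origin at the centre of its underside
- beaker: bystander: empty glass beaker, 60 mm across, 71 mm high, to the right of the photometer; origin at the centre of its underside

How it is judged:
On the way, in this order (a step that is already met when the one before it is completed fails the run):
1. the slit has clicked in under the lens and the light shield is fully shut (horizontal distance between slit_opening and lens_axis below 0.004 m and value of joint shield above 0.045 m), for 0.2 s.
2. the measure key is pressed down (value of joint measure_key above 0.003 m), for 0.05 s.
At the end, for the whole second after the job is handed in: the slit rests within 4 mm of the lens axis, the light shield is within 3 mm of fully shut, the measure key has been pressed at least 3 mm and is up again, the cuvette still stands in its well (all of step 1 and velocity of joint turret between -0.05 and 0.05 rad/s and value of joint measure_key below 0.001 m and z of cuvette in the frame of photometer below 0.04 m); the robot touches nothing.
It fails at once if the key was pressed before the slit was under the lens and the shield shut (a false reading) (value of joint measure_key above 0.002 m and (horizontal distance between slit_opening and lens_axis above 0.006 m or value of joint shield below 0.044 m)).
It fails at once if the turret was forced (more than 30 N) (contact force between any of the fingers, the arm and turret above 30 N).
It fails at once if the cuvette was lifted out of its place in the well (z of cuvette in the frame of photometer above 0.042 m).
It fails at once if the petri dish, dropper bottle or beaker was shifted (15 mm) or lifted (distance of any of petri_dish, dropper_bottle, beaker from where it was at the start of the episode above 0.015 m).
It also fails if it takes over 51 s, if anything falls off the work surface, if the arm or the gripper's body presses on something with over 40 N, if the wrist force passes 120 N, or if a joint passes its speed limit or range.

ROBOT

A 6-joint arm with a two-finger parallel gripper is mounted at the origin on a cart in front of the work surface, level with it; the furniture and walls round the work are solid. World frame = base frame: x ahead of the robot, y to its left, z up, the work surface at z = 0. Lengths are in m, angles in rad, forces in N, time in s.
With the tool pointing down it reaches from about 0.375 to 0.925 m from the base axis. Payload 5.7 kg.
Tool frame: the origin (TCP) lies between the finger pads; the fingertips stand 8 mm ahead of it and the grasp point (between the pads) lies 11 mm behind it (bot.finger_overhang is the distance from the TCP to the fingertips, in m); z points along the fingers, y is the line along which they close (so a half turn about z gives the same grasp; the last joint's range is limited). The gripper opens to 88 mm and grips with 3 to 60 N. Pads are 20 mm wide; open, the fingers measure 115 mm over their backs; the gripper's body (75 mm by 178 mm) begins 61 mm behind the grasp point.
Start: joints at [1.096, 0.359, 1.51, -0, 1.272, -0.115], TCP at [0.211, 0.562, 0.231] pointing down, gripper open.
Joint ranges: [-2.97, 2.97], [-1.01, 2.36], [0.21, 2.38], [-0.96, 4.11], [0.2, 2.71], [-2.98, 2.98]. Speed limits (rad/s): [2.39, 2.39, 3.14, 3.14, 3.14, 3.14].

INTERFACE

Orientations are given as [roll, pitch, yaw] about the fixed x, y, z axes, in that order (R = Rz(yaw) Ry(pitch) Rx(roll)).
In Python, from rig import bot gives the robot as it stands.
- The arm moves only by the tool arm_command, never from a script. Its argument "series" is a list of rows, each a list of 7 numbers: the shift along the tool's x, y, z in cm, then the turn, a rotation vector about the tool's x, y, z in rad, then the finger opening in cm, from 0 to 8.78. In form: [[tx, ty, tz, ax, ay, az, claw], ...]. A call has 1 to 8 rows; each row is the pose to reach, as a shift and turn from the pose commanded when the call began, along the tool's axes at that moment; what a row does not reach only later rows make up. A row lasts 1/10 s, in which the tool goes at most 50 mm and 8.59 degrees, less where a joint would pass 70% of its speed; a pose out of reach is approached as far as the arm can. A call with a gripper value outside its range is refused whole. The fingers move at their own pace and stop on an object; the grip force is fixed at half the most. Time passes only in rows, so rows that repeat a pose let the fingers close. It gives the time, the measured TCP pose, the force, the opening and the grip force at its end, in the units of the state.
- bot.read_state(): the state, without advancing time (a new reading comes with each control period).
- bot.capture(name): name is "scene" or "top"; returns the picture (400x640x3 uint8, red, green, blue); there is no depth.
- bot.get_calibration(name): a dict with "fx", "fy", "cx", "cy" (pixels), "k1" (the pictures are not rectified: a ray, as slopes to the right and down, at radius r is drawn at 1 + k1 r^2 times it, then the intrinsics apply), "origin" and "rotation" of the camera in the world. Camera axes: x right, y up, looking along -z (the intrinsics and any distortion apply to the point x, -y, -z); pixel columns grow to the right and rows downward; lengths in m; the calibration is good to about 2 mm. A picture is of the moment at which its call begins. get_calibration takes no time and is no camera call.
- bot.job_done(): hands the job in; it is judged then, once.
The state is a dict: "time_s": time; "joint_pos": joint angles; "qd": joint speeds; "joint_efforts": joint torques, N m; "eef_pos": TCP position; "eef_rot": TCP orientation; "wrist_force": force on the tool from outside, world axes, zero at the start; "moment": the same for the moment, N m; "opening": finger opening in m; "grasp_force": force on a finger pad.
Only numpy, scipy, OpenCV 4.12 (cv2) and the standard library are available. Lean on these libraries where they do the work, as an engineer would, in place of code of your own. Each camera call takes 0.05 s, during which the arm holds its last target. There are 200 camera calls.

## Working session

There is one attempt and no reset: what is moved stays moved. The work goes in short steps, Python scripts to look and compute and a tool call to move; the robot and the scene stay as the last step left them, time stands still between calls to the robot, and variables do not carry over. Pictures are saved under pics/ and viewed, at most 10 in all, crops included, and the job is handed in when it is done.

Besides the shell and the picture viewer there is one more tool, called after "Request:" as name(argument=value, ...) on one line, values as JSON. arm_command: Moves the arm, as the interface text tells. Its arguments: {"type":"object","properties":{"series":{"type":"array"}},"required":["series"]}

```bash
mkdir -p pics; ls
python3 - <<'E'
from rig import bot
import cv2
for n in("scene","top"):
    cv2.imwrite(f"pics/{n}0.png",bot.capture(n)[:,:,::-1]); print(n,bot.get_calibration(n))
s=bot.read_state(); print(s)
E
```

```text
pics
scene {'fx': 384.48084591653264, 'fy': 384.48084591653264, 'cx': 323.8235870558543, 'cy': 198.30327140069483, 'k1': -0.08041443951237252, 'origin': array([ 0.14281688, -0.5272298 ,  0.83279787]), 'rotation': array([ 7.43774087e-01,  4.40393121e-04, -5.57667473e-01])}
top {'fx': 485.71519974047845, 'fy': 485.71519974047845, 'cx': 320.6128158424253, 'cy': 194.43260595567452, 'k1': -0.05899650580392789, 'origin': array([0.33478524, 0.02176268, 1.25020549]), 'rotation': array([ 0.1532796 ,  0.02056751, -1.5770525 ])}
{'time_s': 0.1, 'joint_pos': array([ 1.09588951e+00,  3.59431750e-01,  1.51130877e+00,  3.60589890e-06,
        1.27251252e+00, -1.15073802e-01]), 'qd': array([ 0.00019671, -0.00074623, -0.00193881,  0.001389  ,  0.00027702,
       -0.00146926]), 'joint_efforts': array([ 1.06720345e-03, -5.16356707e+01, -2.71407527e+01,  6.77865674e-02,
        2.76502344e-02, -2.47305468e-05]), 'eef_pos': array([0.21098255, 0.56103312, 0.22990025]), 'eef_rot': array([-3.13994365e+00, -1.94067129e-04,  2.78175842e+00]), 'wrist_force': array([ 0.20494555,  1.08010201, -0.04395469]), 'moment': array([0.02431947, 0.04044451, 0.04224116]), 'grasp_force': 0.0, 'opening': 0.0877141168825334}
```

View pics/top0.png

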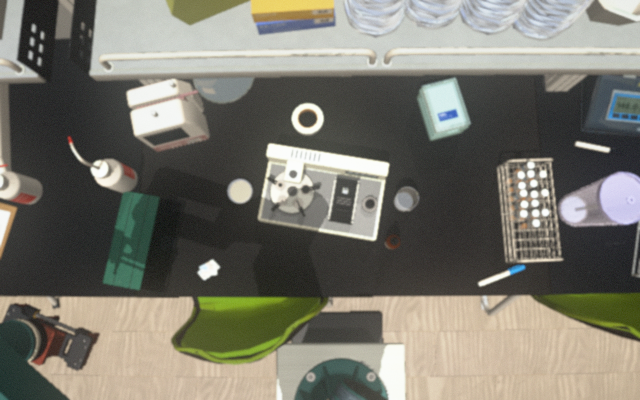

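View pics/scene0.png

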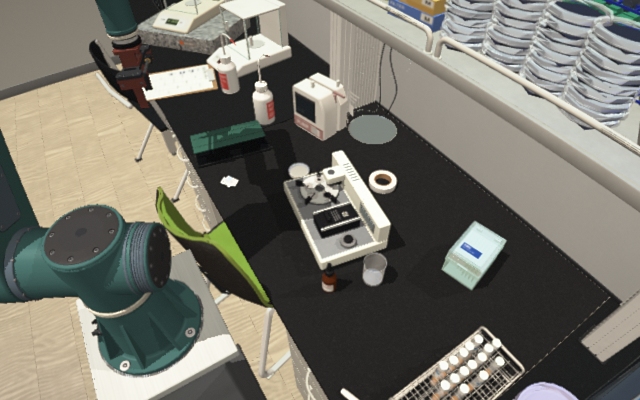

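The overview shows the photometer around top-view px (258-390, 145-240), turret near (292,190), shield near (345,200) and key near (369,203). I'll enlarge both views.

```bash
cat > h.py <<'E'
import numpy as np, cv2
from rig import bot
from scipy.spatial.transform import Rotation as R
def cam(n):
    c=bot.get_calibration(n); return c,R.from_euler('xyz',c['rotation']).as_matrix()
def K(c): return np.array([[c['fx'],0,c['cx']],[0,c['fy'],c['cy']],[0,0,1.]]),np.array([c['k1'],0,0,0.])
def ray(n,uv):
    c,M=cam(n); k,d=K(c)
    p=cv2.undistortPoints(np.array(uv,float).reshape(-1,1,2),k,d)[:,0]
    return c['origin'],np.c_[p[:,0],-p[:,1],-np.ones(len(p))]@M.T
def onz(n,uv,z):
    o,r=ray(n,uv); return o+r*((z-o[2])/r[:,2])[:,None]
def proj(n,P):
    c,M=cam(n); k,d=K(c)
    q=(np.array(P,float).reshape(-1,3)-c['origin'])@M*[1,-1,-1]
    return cv2.projectPoints(q,np.zeros(3),np.zeros(3),k,d)[0][:,0]
def crop(im,x0,y0,w,h,s,f):
    cv2.imwrite(f,cv2.resize(im[y0:y0+h,x0:x0+w,::-1],None,fx=s,fy=s,interpolation=cv2.INTER_CUBIC))
E
python3 - <<'E'
from h import *
T=cv2.imread("pics/top0.png")[:,:,::-1];S=cv2.imread("pics/scene0.png")[:,:,::-1]
crop(T,250,138,150,108,5,"pics/tc.png");crop(S,275,145,125,120,5,"pics/sc.png")
print(onz("top",[[292,190],[275,146],[388,172],[378,238],[259,219]],.05))
E
```

```text
[[ 0.53232239  0.1169932   0.05      ]
 [ 0.64635659  0.1607467   0.05      ]
 [ 0.57587746 -0.12455493  0.05      ]
 [ 0.41044754 -0.09544787  0.05      ]
 [ 0.4599297   0.19916408  0.05      ]]
```

View pics/tc.png

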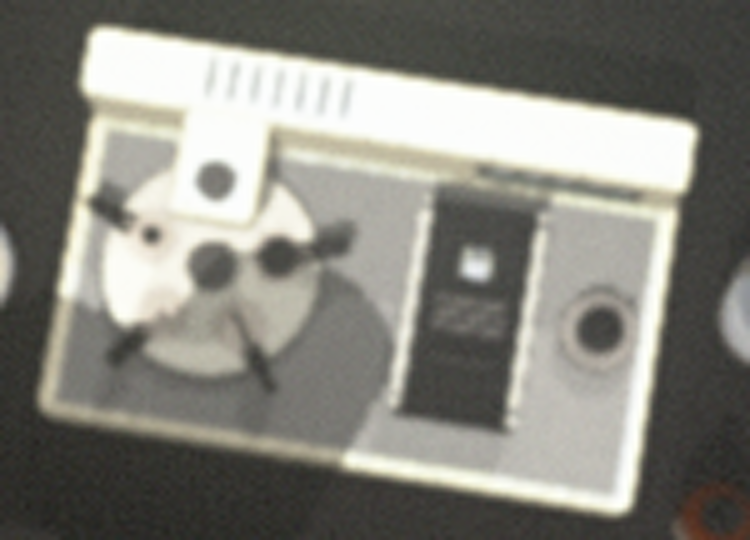

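View pics/sc.png

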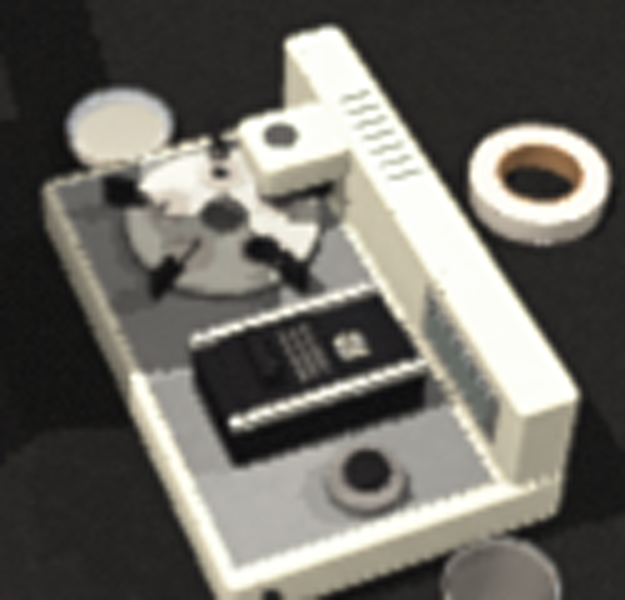

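The crops show the hub at crop (213,265), and the key at (600,328). The large hole is at (277,256) on the right, the medium hole at (150,235) on the left and the slit at (240,320) at the lower right. The slit is therefore two stations clockwise of the lens, so the turret needs two counter-clockwise steps. Next I'll work out the poses and enhance the dark shield to find its ridge.

```bash
cat >> h.py <<'E'
def pose(hub,key):
    d=hub-key; yaw=np.arctan2(-d[0],d[1]); X=np.array([np.cos(yaw),np.sin(yaw)]);Y=np.array([-X[1],X[0]])
    mid=(hub+key)/2; return yaw,mid+Y*22.5e-3,X,Y
E
python3 - <<'E'
from h import *
im=cv2.imread("pics/top0.png");g=cv2.cvtColor(im,cv2.COLOR_BGR2GRAY)
C=lambda x,y:(250+(x-2)/5,138+(y-2)/5)
def dark(c,r,t):
    x,y=c;m=np.zeros_like(g);cv2.circle(m,(round(x),round(y)),r,255,-1)
    M=cv2.moments(((g<t)&(m>0)).astype(np.uint8),True);return M['m10']/M['m00'],M['m01']/M['m00']
hp=dark(C(213,265),5,95);kp=dark(C(600,328),5,70);print(hp,kp)
h=onz("top",[hp],.065)[0,:2];k=onz("top",[kp],.066)[0,:2]
print(h,k,np.linalg.norm(h-k))
yaw,o,X,Y=pose(h,k);print("yaw",np.degrees(yaw),"origin",o)
hub=o+.075*Y
for n,q,z in[("lh",(277,256),.06),("mh",(150,235),.06),("slit",(240,320),.06),("tR",(335,240),.074),("tL",(108,205),.074),("tLL",(120,350),.074),("tLR",(265,378),.074)]:
    p=onz("top",[C(*q)],z)[0,:2]-hub;print(n,np.degrees(np.arctan2(p@Y,p@X)).round(1),np.linalg.norm(p).round(4))
# fiducials & enhanced crops
P=lambda x,y,z:np.r_[o+x*X+y*Y,z]
s=cv2.imread("pics/scene0.png")
e=lambda a:np.clip(255*(a/110.)**.6,0,255).astype(np.uint8)
A=cv2.resize(e(im[172:228,326:364]),None,fx=10,fy=10,interpolation=3)
B=cv2.resize(e(s[198:242,310:364]),None,fx=8,fy=8,interpolation=3)
c=np.zeros((560,820,3),np.uint8);c[:560,:380]=A;c[:352,385:385+432]=B
cv2.imwrite("pics/sh.png",c[:,:800])
for x in(-57,-40,-20,0,20,49):print(x,(proj("top",P(x/1e3,-.055,.087))-[326,172])*10,(proj("scene",P(x/1e3,-.055,.087))-[310,198])*8)
E
```

```text
(293.0, 192.0) (369.92857142857144, 202.71428571428572)
[0.52481358 0.1133096 ] [ 0.49618658 -0.07610275] 0.19156341517037276
yaw -8.594401846471385 origin [0.51386245 0.04085077]
lh -66.5 0.0323
mh 67.3 0.0377
slit -143.0 0.0269
tR -68.7 0.062
tL 66.5 0.0609
tLL 140.1 0.0602
tLR -145.8 0.0602
-57 [[154.19941032 491.44808342]] [[ 59.2753354  193.34577386]]
-40 [[163.88120469 421.77747073]] [[109.33831575 176.60681106]]
-20 [[175.21277643 340.17941161]] [[167.6386396  157.10324082]]
0 [[186.48022026 258.98361379]] [[225.29276711 137.8048587 ]]
20 [[197.68294505 178.19524061]] [[282.30068193 118.71203106]]
49 [[213.81079469  61.78584677]] [[363.81533166  91.39292022]]
```

View pics/sh.png

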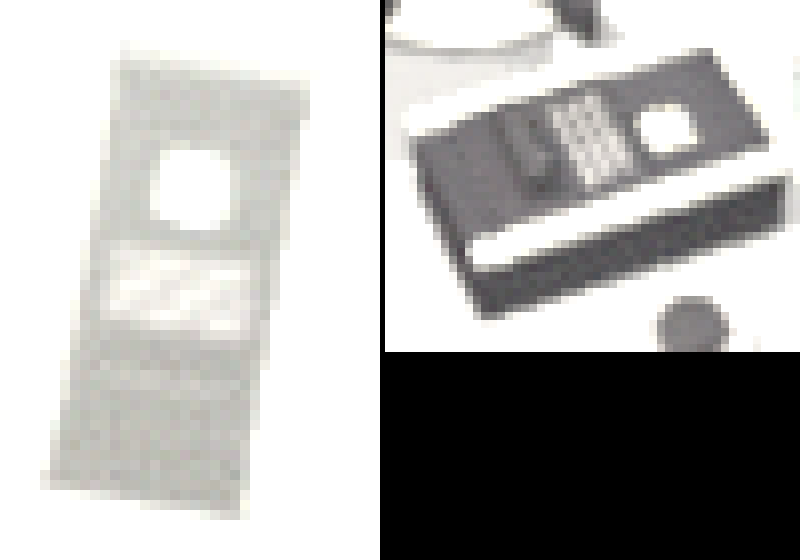

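```bash
cat >> h.py <<'E'
HUB=np.array([.528,.1145]);KEY=np.array([.4955,-.0765])
YAW,O,X,Y=pose(HUB,KEY)
def W(x,y): return O+x*X+y*Y           # photometer mm->world, in m
def arc(a,r,z):                         # tip centre at photometer angle a deg about the hub
    t=np.radians(a); p=W(r*np.cos(t),.075+r*np.sin(t)); return [*p,z,YAW+t-1.5*np.pi+2*np.pi*2-np.pi]
def rows(targets,claw=0):
    s=bot.read_state();p=s['eef_pos'];M=R.from_euler('xyz',s['eef_rot'])
    print(s['time_s'],p.round(4),s['eef_rot'].round(3),s['wrist_force'].round(2),s['opening'])
    for x,y,z,yw in targets:
        d=M.inv().apply(np.array([x,y,z])-p)*100
        v=(M.inv()*R.from_euler('xyz',[np.pi,0,yw])).as_rotvec()
        print([*d.round(2).tolist(),*v.round(3).tolist(),claw])
E
python3 - <<'E'
from h import *
print(np.degrees(YAW),O,np.degrees(arc(-180,.06,.1)[3])%360)
rows([arc(-180,.061,.2),arc(-180,.061,.12)])
E
```

```text
-9.656791650518931 [0.51552428 0.04118118] 80.34320834948103
0.1 [0.211  0.561  0.2299] [-3.14  -0.     2.782] [ 0.2   1.08 -0.04] 0.0877141168825334
[-39.39, -31.72, 3.03, -0.002, 0.001, 1.38, 0]
[-39.4, -31.71, 11.03, -0.002, 0.001, 1.38, 0]
```

Request:
arm_command(series=[[-39.4,-31.7,3,0,0,1.38,0],[-39.4,-31.7,3,0,0,1.38,0],[-39.4,-31.7,3,0,0,1.38,0],[-39.4,-31.7,3,0,0,1.38,0],[-39.4,-31.7,3,0,0,1.38,0],[-39.4,-31.7,3,0,0,1.38,0],[-39.4,-31.7,3,0,0,1.38,0],[-39.4,-31.7,3,0,0,1.38,0]])

```text
time_s: 0.9
eef_pos: [0.4147, 0.2158, 0.2068]
eef_rot: [-3.141, 0.0, 1.576]
wrist_force: [1.4, -0.2, -0.1]
opening: 0.0271
grasp_force: 0.0
```

Run:
```python
from h import *
rows([arc(-180,.061,.2),arc(-180,.061,.12)])
```

```text
0.9 [0.4147 0.2158 0.2068] [-3.141  0.     1.576] [ 1.43 -0.24 -0.06] 0.02709970307093375
[-9.08, 5.28, 0.68, -0.0, 0.0, 0.174, 0]
[-9.08, 5.28, 8.68, -0.0, 0.0, 0.174, 0]
```

Request:
arm_command(series=[[-9.1,5.3,0.7,0,0,0.174,0],[-9.1,5.3,0.7,0,0,0.174,0],[-9.1,5.3,0.7,0,0,0.174,0],[-9.1,5.3,6.7,0,0,0.174,0],[-9.1,5.3,8.7,0,0,0.174,0],[-9.1,5.3,8.7,0,0,0.174,0],[-9.1,5.3,8.7,0,0,0.174,0]])

```text
time_s: 1.6
eef_pos: [0.4676, 0.1279, 0.12]
eef_rot: [-3.14, 0.0, 1.409]
wrist_force: [0.0, -0.3, 0.5]
opening: 0.0007
grasp_force: 0.0
```

Run:
```python
from h import *
T=bot.capture("top");S=bot.capture("scene")
a=cv2.resize(T[150:230,255:335,::-1],None,fx=5,fy=5,interpolation=3);b=cv2.resize(S[145:225,275:355,::-1],None,fx=5,fy=5,interpolation=3)
cv2.imwrite("pics/a1.png",np.hstack([a,b]))
z=.072
rows([arc(-180,.061,z)]+[arc(a,.061,z) for a in(-172,-164,-156,-148,-140,-132,-124,-116,-109,-105)])
```

```text
1.7 [0.4693 0.128  0.1214] [ 3.139e+00 -1.000e-03  1.409e+00] [ 0.54  0.72 -0.31] 0.0004772575311710294
[-0.29, -0.1, 4.94, 0.002, -0.001, 0.006, 0]
[-1.13, -0.05, 4.94, 0.002, -0.0, -0.133, 0]
[-1.97, 0.12, 4.94, 0.002, -0.0, -0.273, 0]
[-2.77, 0.41, 4.94, 0.002, -0.0, -0.412, 0]
[-3.52, 0.8, 4.94, 0.002, -0.0, -0.552, 0]
[-4.22, 1.3, 4.94, 0.002, 0.0, -0.692, 0]
[-4.83, 1.89, 4.94, 0.002, 0.0, -0.831, 0]
[-5.36, 2.55, 4.94, 0.002, 0.0, -0.971, 0]
[-5.79, 3.29, 4.95, 0.002, 0.001, -1.111, 0]
[-6.08, 3.98, 4.95, 0.002, 0.001, -1.233, 0]
[-6.21, 4.38, 4.95, 0.002, 0.001, -1.303, 0]
```

View pics/a1.png

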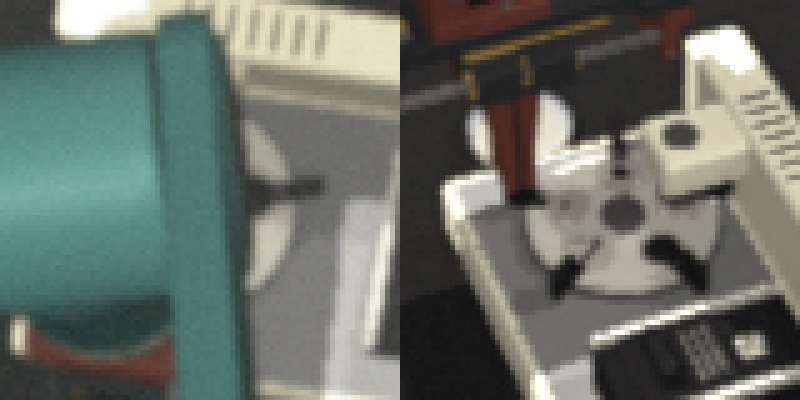

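The scene crop shows the closed fingers above the gap between the front-left tab and the slit tab, which is at crop (570,280). Now I'll descend.

Request:
arm_command(series=[[-0.3,-0.1,2.5,0,0,0,0],[-0.3,-0.1,4.0,0,0,0,0],[-0.3,-0.1,4.9,0,0,0,0],[-1.1,-0.05,4.9,0,0,-0.13,0],[-1.5,0.03,4.9,0,0,-0.2,0],[-1.95,0.12,4.9,0,0,-0.27,0],[-2.4,0.25,4.9,0,0,-0.34,0],[-2.75,0.4,4.9,0,0,-0.41,0]])

```text
time_s: 2.5
eef_pos: [0.4689, 0.1001, 0.0723]
eef_rot: [3.139, -0.0, 1.821]
wrist_force: [0.1, 2.9, -0.4]
opening: 0.0002
grasp_force: 1.4
```

Run:
```python
from h import *
rows([arc(a,.061,.072) for a in(-152,-148,-144,-140,-136,-132,-128,-124)])
```

```text
2.5 [0.4689 0.1001 0.0723] [ 3.139 -0.     1.821] [ 0.05  2.88 -0.37] 0.0001947639693532752
[-0.44, 0.03, 0.03, 0.003, -0.0, -0.07, 0]
[-0.86, 0.07, 0.03, 0.003, -0.0, -0.14, 0]
[-1.28, 0.15, 0.03, 0.003, -0.0, -0.21, 0]
[-1.7, 0.25, 0.03, 0.003, 0.0, -0.28, 0]
[-2.1, 0.38, 0.03, 0.003, 0.0, -0.35, 0]
[-2.5, 0.54, 0.03, 0.003, 0.0, -0.419, 0]
[-2.88, 0.73, 0.03, 0.003, 0.0, -0.489, 0]
[-3.25, 0.94, 0.03, 0.003, 0.0, -0.559, 0]
```

Contact shows about 3 N in the expected direction. I'll continue the arc.

Request:
arm_command(series=[[-0.44,0.03,0,0,0,-0.07,0],[-0.86,0.07,0,0,0,-0.14,0],[-1.28,0.15,0,0,0,-0.21,0],[-1.7,0.25,0,0,0,-0.28,0],[-2.1,0.38,0,0,0,-0.35,0],[-2.5,0.54,0,0,0,-0.42,0],[-2.88,0.73,0,0,0,-0.49,0],[-3.25,0.94,0,0,0,-0.56,0]])

```text
time_s: 3.3
eef_pos: [0.486, 0.0707, 0.0723]
eef_rot: [3.14, 0.001, 2.381]
wrist_force: [0.3, 1.0, -1.3]
opening: 0.0005
grasp_force: 0.3
```

Run:
```python
from h import *
rows([arc(a,.061,.072) for a in(-120,-116,-112,-109)]+[arc(-109,.061,.12),arc(-180,.061,.12),arc(-180,.061,.072)])
```

```text
3.3 [0.486  0.0707 0.0723] [3.140e+00 1.000e-03 2.381e+00] [ 0.34  1.05 -1.27] 0.00046624953976705897
[-0.41, 0.04, 0.03, 0.002, 0.001, -0.068, 0]
[-0.83, 0.08, 0.03, 0.002, 0.002, -0.138, 0]
[-1.25, 0.16, 0.03, 0.002, 0.002, -0.208, 0]
[-1.56, 0.23, 0.03, 0.002, 0.002, -0.26, 0]
[-1.57, 0.24, -4.77, 0.002, 0.002, -0.26, 0]
[5.06, 2.73, -4.77, 0.002, 0.0, 0.979, 0]
[5.07, 2.72, 0.03, 0.002, 0.0, 0.979, 0]
```

Request:
arm_command(series=[[-0.41,0.04,0,0,0,-0.068,0],[-0.83,0.08,0,0,0,-0.138,0],[-1.25,0.16,0,0,0,-0.208,0],[-1.56,0.23,0,0,0,-0.26,0],[-1.56,0.23,0,0,0,-0.26,0],[-1.56,0.23,-2.5,0,0,-0.26,0],[-1.56,0.23,-4.8,0,0,-0.26,0]])

```text
time_s: 4.0
eef_pos: [0.4975, 0.0614, 0.12]
eef_rot: [-3.141, -0.0, 2.636]
wrist_force: [-0.5, -1.3, -0.1]
opening: 0.0005
grasp_force: 0.0
```

Run:
```python
from h import *
S=bot.capture("scene");crop(S,275,145,80,80,5,"pics/a2.png")
rows([arc(-180,.061,.12),arc(-180,.061,.072),arc(-156,.061,.072)])
```

```text
4.05 [0.5    0.0615 0.1235] [3.139 0.005 2.637] [0.51 0.63 1.83] 0.0002881971163741809
[5.89, 4.04, 0.33, 0.005, 0.003, 1.234, 0]
[5.92, 4.03, 5.13, 0.005, 0.003, 1.234, 0]
[4.6, 1.86, 5.13, 0.004, 0.004, 0.815, 0]
```

View pics/a2.png

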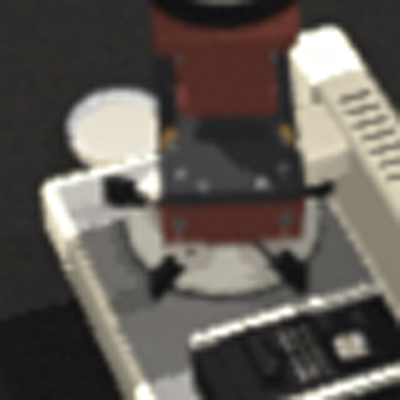

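The turret stepped one station: the slit is now at the right tab, near crop (285,260), and the tab positions are back on the detents. I'll repeat the push.

Request:
arm_command(series=[[5.9,4.0,0,0,0,1.24,0],[5.9,4.0,0,0,0,1.24,0],[5.9,4.0,0,0,0,1.24,0],[5.9,4.0,0,0,0,1.24,0],[5.9,4.0,0,0,0,1.24,0],[5.9,4.0,0,0,0,1.24,0],[5.9,4.0,0,0,0,1.24,0],[5.9,4.0,0,0,0,1.24,0]])

```text
time_s: 4.85
eef_pos: [0.4656, 0.125, 0.1196]
eef_rot: [3.14, -0.0, 1.444]
wrist_force: [0.1, -0.0, 0.3]
opening: 0.0006
grasp_force: 0.0
```

Request:
arm_command(series=[[5.9,4.0,0,0,0,1.24,0]])

```text
time_s: 4.95
eef_pos: [0.4933, 0.1599, 0.1186]
eef_rot: [-3.136, 0.004, 1.292]
wrist_force: [1.1, -0.1, 0.3]
opening: 0.0004
grasp_force: 0.0
```

Run:
```python
from h import *
rows([arc(-180,.061,.12),arc(-180,.061,.072),arc(-156,.061,.072)])
```

```text
4.95 [0.4933 0.1599 0.1186] [-3.136  0.004  1.292] [ 1.11 -0.1   0.33] 0.00039762191938362904
[-4.02, -1.48, -0.11, -0.006, 0.004, -0.111, 0]
[-4.0, -1.45, 4.69, -0.006, 0.004, -0.111, 0]
[-6.41, -0.66, 4.69, -0.006, 0.003, -0.529, 0]
```

That extra row was relative to the new pose, so it overshot. It happened in free air and did no harm. I'll correct it.

Request:
arm_command(series=[[-4.0,-1.5,0,0,0,-0.11,0],[-4.0,-1.5,0,0,0,-0.11,0],[-4.0,-1.5,0,0,0,-0.11,0]])

```text
time_s: 5.25
eef_pos: [0.4727, 0.128, 0.1192]
eef_rot: [3.141, -0.0, 1.41]
wrist_force: [0.4, -0.2, 0.7]
opening: 0.0007
grasp_force: 0.0
```

Run:
```python
from h import *
rows([arc(-180,.061,.12),arc(-180,.061,.072)]+[arc(a,.061,.072) for a in(-172,-168,-164,-160,-156)])
```

```text
5.25 [0.4727 0.128  0.1192] [ 3.141 -0.     1.41 ] [ 0.43 -0.17  0.75] 0.000727762674813788
[-0.34, -0.43, -0.08, 0.0, -0.0, 0.008, 0]
[-0.34, -0.43, 4.72, 0.0, -0.0, 0.008, 0]
[-1.19, -0.37, 4.72, 0.0, -0.0, -0.132, 0]
[-1.61, -0.3, 4.72, 0.0, -0.0, -0.201, 0]
[-2.02, -0.2, 4.72, 0.0, -0.0, -0.271, 0]
[-2.43, -0.07, 4.72, 0.0, -0.0, -0.341, 0]
[-2.83, 0.08, 4.72, 0.0, -0.0, -0.411, 0]
```

Request:
arm_command(series=[[-0.34,-0.4,2.5,0,0,0,0],[-0.34,-0.4,4.0,0,0,0,0],[-0.34,-0.4,4.7,0,0,0,0],[-1.2,-0.37,4.7,0,0,-0.13,0],[-1.6,-0.3,4.7,0,0,-0.2,0],[-2.0,-0.2,4.7,0,0,-0.27,0],[-2.4,-0.07,4.7,0,0,-0.34,0],[-2.8,0.1,4.7,0,0,-0.41,0]])

```text
time_s: 6.05
eef_pos: [0.4702, 0.1006, 0.0726]
eef_rot: [3.14, -0.001, 1.823]
wrist_force: [-0.8, 3.4, -0.8]
opening: 0.0003
grasp_force: 1.4
```

Request:
arm_command(series=[[-0.44,0.03,0,0,0,-0.07,0],[-0.86,0.07,0,0,0,-0.14,0],[-1.28,0.15,0,0,0,-0.21,0],[-1.7,0.25,0,0,0,-0.28,0],[-2.1,0.38,0,0,0,-0.35,0],[-2.5,0.54,0,0,0,-0.42,0],[-2.88,0.73,0,0,0,-0.49,0],[-3.25,0.94,0,0,0,-0.56,0]])

```text
time_s: 6.85
eef_pos: [0.4876, 0.0711, 0.0726]
eef_rot: [3.14, 0.001, 2.383]
wrist_force: [-0.5, 0.7, -0.5]
opening: 0.0004
grasp_force: 0.3
```

Run:
```python
from h import *
rows([arc(a,.061,.072) for a in(-120,-116,-112,-109)])
```

```text
6.85 [0.4876 0.0711 0.0726] [3.140e+00 1.000e-03 2.383e+00] [-0.46  0.72 -0.55] 0.000391749016114482
[-0.32, -0.11, 0.06, 0.001, 0.001, -0.066, 0]
[-0.74, -0.06, 0.06, 0.001, 0.001, -0.136, 0]
[-1.16, 0.01, 0.06, 0.001, 0.001, -0.206, 0]
[-1.47, 0.08, 0.06, 0.001, 0.001, -0.258, 0]
```

Request:
arm_command(series=[[-0.41,0.0,0,0,0,-0.068,0],[-0.8,0.0,0,0,0,-0.138,0],[-1.2,0.05,0,0,0,-0.208,0],[-1.5,0.15,0,0,0,-0.26,0],[-1.5,0.15,0,0,0,-0.26,0],[-1.5,0.15,-3,0,0,-0.26,0],[-1.5,0.15,-6.5,0,0,-0.26,0],[-1.5,0.15,-6.5,0,0,-0.26,0]])

```text
time_s: 7.65
eef_pos: [0.502, 0.0619, 0.1411]
eef_rot: [3.138, 0.007, 2.64]
wrist_force: [-0.1, -0.8, -0.1]
opening: 0.0004
grasp_force: 0.0
```

Run:
```python
from h import *
# closing direction along photometer y: finger 20 mm thick along photometer x; tool y = yaw-90
y=YAW+np.pi
print("ridge front est world",W(-.034,-.055))
rows([[*W(-.056,-.055),.14,y],[*W(-.056,-.055),.101,y],[*W(-.046,-.055),.101,y]])
```

```text
ridge front est world [ 0.47278003 -0.00733612]
7.65 [0.502  0.0619 0.1411] [3.138 0.007 2.64 ] [-0.15 -0.83 -0.1 ] 0.0004389118639103841
[1.31, -8.19, 0.07, 0.003, 0.008, -0.333, 0]
[1.34, -8.21, 3.97, 0.003, 0.008, -0.333, 0]
[0.4, -7.88, 3.98, 0.003, 0.008, -0.333, 0]
```

Request:
arm_command(series=[[1.3,-8.2,0,0,0,-0.333,0],[1.3,-8.2,0,0,0,-0.333,0],[1.3,-8.2,0,0,0,-0.333,0],[1.3,-8.2,0,0,0,-0.333,0]])

```text
time_s: 8.05
eef_pos: [0.4473, -0.0045, 0.1369]
eef_rot: [3.141, -0.0, 2.972]
wrist_force: [0.2, 0.0, -0.2]
opening: 0.0002
grasp_force: 0.0
```

Run:
```python
from h import *
T=bot.capture("top");S=bot.capture("scene")
e=lambda a:np.clip(255*(a/150.)**.7,0,255).astype(np.uint8)
a=cv2.resize(T[150:230,255:335,::-1],None,fx=5,fy=5,interpolation=3);b=cv2.resize(e(S[165:245,285:365,::-1]),None,fx=5,fy=5,interpolation=3)
cv2.imwrite("pics/a3.png",np.hstack([a,b]))
y=YAW+np.pi
rows([[*W(-.056,-.055),.101,y],[*W(-.046,-.055),.101,y],[*W(.006,-.055),.101,y]])
```

```text
8.15 [ 0.4484 -0.0039  0.137 ] [3.141e+00 1.000e-03 2.972e+00] [ 1.01 -0.05  0.24] 0.0005517077211286717
[-0.26, 0.07, 3.6, 0.0, 0.001, -0.001, 0]
[-1.26, 0.07, 3.6, 0.0, 0.001, -0.001, 0]
[-6.46, 0.08, 3.6, 0.0, 0.001, -0.001, 0]
```

View pics/a3.png

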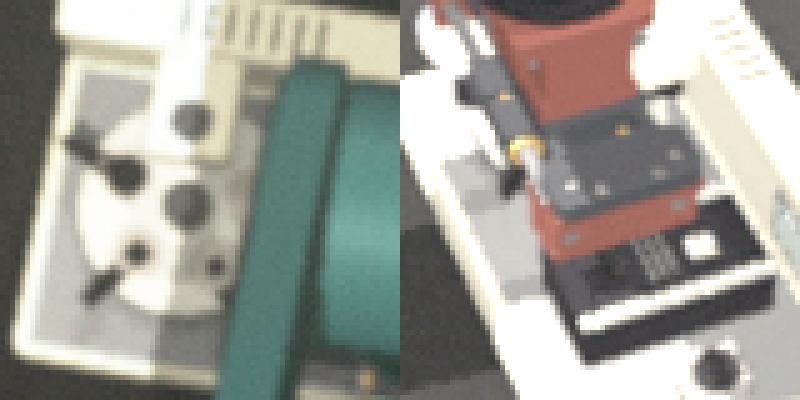

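The large hole now sits just counter-clockwise of the lens, at crop (128,172), so the slit is under the lens. Next is the shield.

Request:
arm_command(series=[[0,0.1,2,0,0,0,0],[0,0.1,3.6,0,0,0,0],[0,0.1,3.6,0,0,0,0],[-1,0.1,3.6,0,0,0,0],[-2,0.1,3.6,0,0,0,0],[-3,0.1,3.6,0,0,0,0],[-4,0.1,3.6,0,0,0,0],[-4,0.1,3.6,0,0,0,0]])

```text
time_s: 8.95
eef_pos: [0.4904, -0.0103, 0.1015]
eef_rot: [-3.141, 0.003, 2.974]
wrist_force: [-0.2, 0.2, -0.2]
opening: 0.0001
grasp_force: 0.0
```

Request:
arm_command(series=[[-0.5,0,0,0,0,0,0],[-1.0,0,0,0,0,0,0],[-1.4,0,0,0,0,0,0],[-1.7,0,0,0,0,0,0],[-1.9,0,0,0,0,0,0]])

```text
time_s: 9.45
eef_pos: [0.4985, -0.0115, 0.0998]
eef_rot: [-3.141, -0.015, 2.975]
wrist_force: [-18.6, 3.1, 13.7]
opening: 0.0005
grasp_force: 9.7
```

It stopped at about 18 N, a little earlier than expected. I'll back off and check.

Request:
arm_command(series=[[1.2,0,0,0,0,0,0],[1.2,0,-3,0,0,0,0],[1.2,0,-7,0,0,0,0],[6,0,-11,0,0,0,0],[9,0,-12,0,0,0,0],[9,0,-12,0,0,0,0]])

```text
time_s: 10.05
eef_pos: [0.4146, 0.0028, 0.223]
eef_rot: [-3.142, 0.002, 2.975]
wrist_force: [0.6, -0.7, -0.9]
opening: 0.0003
grasp_force: 0.0
```

Run:
```python
from h import *
T=bot.capture("top");S=bot.capture("scene")
e=lambda a:np.clip(255*(a/150.)**.7,0,255).astype(np.uint8)
a=cv2.resize(e(T[165:229,325:389,::-1]),None,fx=6,fy=6,interpolation=3);b=cv2.resize(e(S[190:254,305:369,::-1]),None,fx=6,fy=6,interpolation=3)
cv2.imwrite("pics/a4.png",np.hstack([a,b]))
for x in(-57,-40,-20,0,14,20,49):print(x,(proj("top",np.r_[W(x/1e3,-.055),.087])-[325,165])*6,(proj("scene",np.r_[W(x/1e3,-.055),.087])-[305,190])*6+[384,0])
rows([])
```

```text
-57 [[ 94.6567669  334.85467737]] [[458.22745728 189.76223042]]
-40 [[101.25069948 293.17859552]] [[496.02269066 177.77520131]]
-20 [[108.96905267 244.3667057 ]] [[540.05642313 163.80192964]]
0 [[116.64459856 195.79441793]] [[583.62290366 149.96882125]]
14 [[121.99178679 161.93804607]] [[613.84101804 140.36930846]]
20 [[124.27692113 147.46483432]] [[626.72139877 136.27636366]]
49 [[135.26620701  77.82408757]] [[688.38225119 116.6728577 ]]
10.15 [0.4182 0.002  0.2218] [-3.141  0.004  2.975] [ 0.65 -0.    0.42] 0.0006275876499138452
```

View pics/a4.png

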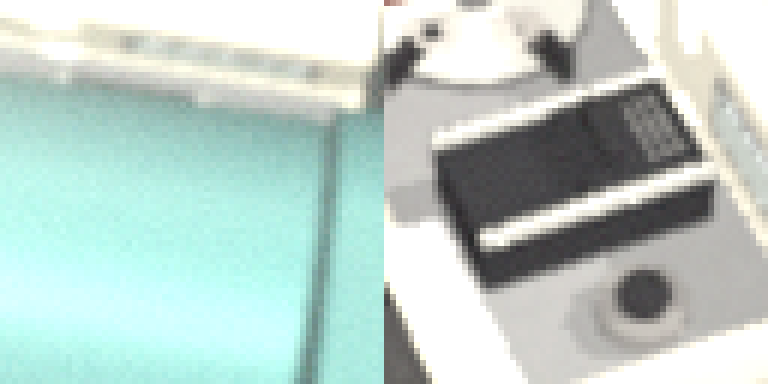

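The well is covered and the hatch patch has moved to the rear, at crop (653,128). I'll measure its travel.

Run:
```python
from h import *
g0=cv2.cvtColor(cv2.imread("pics/scene0.png"),6).astype(float);g1=cv2.cvtColor(bot.capture("scene")[:,:,::-1],6).astype(float)
def c(g,u,v):
    yy,xx=np.mgrid[:400,:640];p=(np.hypot(xx-u,yy-v)<7)
    # clip bright rails/cuvette, weight above the plate's grey
    w=np.where(p&(g<120),np.clip(g-45,0,None),0);print(np.percentile(g[p],[10,50,90]));return[(w*xx).sum()/w.sum(),(w*yy).sum()/w.sum()]
a,b=c(g0,336.2,214.9),c(g1,349.5,211.2);print(a,b)
P=onz("scene",[a,b],.087)[:,:2];print("travel",(P[1]-P[0])@X,(P[1]-P[0])@Y,[((p-O)@X,(p-O)@Y) for p in P])
rows([[*KEY,.13,YAW+np.pi],[*KEY,.078,YAW+np.pi],[*W(-.04,-.055),.101,YAW+np.pi]])
```

```text
[31.  53.  91.7]
[24.  41.  62.5]
[np.float64(336.0972746331237), np.float64(215.31027253668762)] [np.float64(351.8864229765013), np.float64(209.90339425587467)]
travel 0.04471244536981351 0.0012112142615343388 [(np.float64(-0.005513950342573447), np.float64(-0.05386394884493433)), (np.float64(0.03919849502724006), np.float64(-0.052652734583399995))]
10.2 [0.4188 0.0019 0.2213] [-3.141e+00  3.000e-03  2.975e+00] [ 0.39 -1.25  0.47] 0.00045316623844616073
[-8.84, -6.45, 9.16, -0.0, 0.003, 0.002, 0]
[-8.83, -6.45, 14.36, -0.0, 0.003, 0.002, 0]
[-4.85, -0.01, 12.04, -0.0, 0.003, 0.002, 0]
```

Travel is about 45 mm ±3, which is ambiguous. I'll re-push with the tip slightly higher to make sure it is at the stop.

Request:
arm_command(series=[[-4.5,0,5,0,0,0,0],[-4.5,0,10,0,0,0,0],[-4.5,0,11.5,0,0,0,0],[-4.5,0,11.5,0,0,0,0]])

```text
time_s: 10.6
eef_pos: [0.4602, -0.0053, 0.1017]
eef_rot: [-3.141, -0.008, 2.974]
wrist_force: [-0.4, 0.5, 1.4]
opening: 0.0006
grasp_force: 0.0
```

Run:
```python
from h import *
rows([[*W(x,-.055),.1035,YAW+np.pi] for x in(-.03,-.012,-.008,-.004,0)])
```

```text
10.6 [ 0.4602 -0.0053  0.1017] [-3.141 -0.008  2.974] [-0.39  0.55  1.43] 0.0005696583158032112
[-1.67, 0.01, -0.2, -0.0, -0.008, 0.001, 0]
[-3.47, 0.0, -0.21, -0.0, -0.008, 0.001, 0]
[-3.87, 0.0, -0.21, -0.0, -0.008, 0.001, 0]
[-4.27, 0.0, -0.22, -0.0, -0.008, 0.001, 0]
[-4.67, 0.0, -0.22, -0.0, -0.008, 0.001, 0]
```

Request:
arm_command(series=[[-1.2,0,-0.3,0,0,0,0],[-2.2,0,-0.3,0,0,0,0],[-3.0,0,-0.3,0,0,0,0],[-3.4,0,-0.3,0,0,0,0],[-3.7,0,-0.3,0,0,0,0],[-3.7,0,-0.3,0,0,0,0]])

```text
time_s: 11.2
eef_pos: [0.4992, -0.0117, 0.1097]
eef_rot: [-3.141, 0.002, 2.975]
wrist_force: [-0.2, -0.2, 3.8]
opening: 0.0003
grasp_force: 2.0
```

Request:
arm_command(series=[[-0.3,0,0,0,0,0,0],[-0.6,0,0,0,0,0,0],[-0.6,0,0,0,0,0,0]])

```text
time_s: 11.5
eef_pos: [0.4999, -0.0118, 0.1093]
eef_rot: [-3.141, -0.008, 2.975]
wrist_force: [-10.7, 0.5, 17.1]
opening: 0.0007
grasp_force: 8.7
```

Both pushes stopped at the same x. I'll confirm with a brightness profile along the shield's centreline, before and after, with the arm moved off to the left.

Request:
arm_command(series=[[1.5,0,0,0,0,0,0],[1.5,0,-4,0,0,0,0],[4,3,-8,0,0,0,0],[8,8,-12,0,0,0,0],[8,13,-12,0,0,0,0],[8,18,-12,0,0,0,0],[8,22,-12,0,0,0,0],[8,22,-12,0,0,0,0]])

```text
time_s: 12.3
eef_pos: [0.4621, 0.2219, 0.2296]
eef_rot: [3.139, 0.001, 2.978]
wrist_force: [-0.4, -0.5, 0.0]
opening: 0.0003
grasp_force: 0.0
```

```bash
cat > prof.py <<'E'
from h import *
import sys
def prof(g,n):
    xs=np.arange(-60,60,2.);out=[]
    ys=np.linspace(-65,-45,11)
    P=np.array([[*W(x/1e3,y/1e3),.087] for x in xs for y in ys])
    q=proj(n,P).astype(np.float32);return xs,cv2.remap(g,q[:,0].copy(),q[:,1].copy(),1).reshape(len(xs),-1).mean(1)
rows([])
for n in("top","scene"):
    a=cv2.cvtColor(cv2.imread(f"pics/{n}0.png"),6);im=bot.capture(n)[:,:,::-1].copy();b=cv2.cvtColor(im,6)
    cv2.imwrite(f"pics/{n}{sys.argv[1]}.png",im)
    xs,p=prof(a,n);_,q=prof(b,n);print(n);print(" ".join(f"{int(x)}:{u:.0f}/{v:.0f}" for x,u,v in zip(xs,p,q)))
E
python3 prof.py 5
```

```text
12.3 [0.4621 0.2219 0.2296] [3.139e+00 1.000e-03 2.978e+00] [-0.37 -0.47  0.02] 0.0002672499542721753
top
-60:99/101 -58:75/73 -56:67/65 -54:67/62 -52:68/62 -50:67/61 -48:67/61 -46:67/60 -44:68/59 -42:69/59 -40:69/59 -38:68/60 -36:67/60 -34:69/60 -32:74/60 -30:75/61 -28:72/61 -26:67/61 -24:67/61 -22:67/61 -20:71/60 -18:80/59 -16:93/61 -14:103/61 -12:101/59 -10:101/61 -8:104/61 -6:102/62 -4:103/60 -2:106/59 0:99/58 2:86/60 4:77/61 6:75/63 8:87/62 10:115/62 12:149/62 14:171/63 16:177/64 18:170/68 20:156/75 22:141/78 24:124/78 26:102/78 28:85/80 30:78/78 32:76/78 34:76/79 36:77/74 38:76/66 40:76/63 42:77/63 44:80/69 46:88/81 48:101/97 50:110/110 52:120/121 54:135/134 56:153/144 58:162/141
scene
-60:23/24 -58:28/28 -56:32/31 -54:33/30 -52:32/28 -50:32/26 -48:32/24 -46:33/23 -44:33/23 -42:33/23 -40:33/23 -38:32/23 -36:29/24 -34:26/23 -32:26/24 -30:29/24 -28:31/23 -26:32/23 -24:30/22 -22:28/21 -20:29/20 -18:36/20 -16:55/20 -14:80/20 -12:78/19 -10:73/19 -8:83/20 -6:81/20 -4:74/20 -2:83/19 0:77/18 2:56/17 4:38/17 6:33/20 8:52/23 10:91/23 12:123/23 14:127/23 16:126/23 18:125/27 20:130/39 22:118/50 24:85/47 26:53/45 28:37/51 30:35/47 32:34/46 34:33/51 36:33/44 38:32/32 40:31/22 42:32/20 44:52/36 46:104/77 48:164/119 50:199/133 52:197/127 54:182/116 56:167/109 58:152/107
```

The hatch has travelled about 36 mm in both views: it either started 12 mm in and is now at its stop, or it was blocked early. One firmer push at mid-ridge height should decide it.

Run:
```python
from h import *
print(bot.finger_overhang)
y=YAW+np.pi
rows([[*W(-.028,-.055),.16,y],[*W(-.028,-.055),.103,y]])
```

```text
0.008
12.4 [0.4616 0.2192 0.2288] [-3.141 -0.     2.978] [-0.08 -1.95 -0.33] 0.0003931893396901836
[-5.39, -22.18, 6.88, -0.0, -0.0, 0.005, 0]
[-5.39, -22.17, 12.58, -0.0, -0.0, 0.005, 0]
```

Request:
arm_command(series=[[-5.4,-22.2,6.9,0,0,0.005,0],[-5.4,-22.2,6.9,0,0,0.005,0],[-5.4,-22.2,6.9,0,0,0.005,0],[-5.4,-22.2,6.9,0,0,0.005,0],[-5.4,-22.2,6.9,0,0,0.005,0],[-5.4,-22.2,6.9,0,0,0.005,0],[-5.4,-22.2,6.9,0,0,0.005,0]])

```text
time_s: 13.1
eef_pos: [0.477, -0.0118, 0.1596]
eef_rot: [-3.141, -0.002, 2.966]
wrist_force: [0.2, 0.3, -0.9]
opening: 0.0005
grasp_force: 0.0
```

Run:
```python
from h import *
y=YAW+np.pi
rows([[*W(-.028,-.055),.103,y]])
```

```text
13.1 [ 0.477  -0.0118  0.1596] [-3.141e+00 -2.000e-03  2.966e+00] [ 0.23  0.34 -0.85] 0.0004963951542514234
[-0.12, 0.37, 5.66, -0.0, -0.002, -0.007, 0]
```

Request:
arm_command(series=[[-0.1,0.35,3.5,0,0,0,0],[-0.1,0.35,5.6,0,0,0,0],[-0.1,0.35,5.6,0,0,0,0],[-1.0,0.35,5.6,0,0,0,0],[-1.8,0.35,5.6,0,0,0,0],[-2.4,0.35,5.6,0,0,0,0]])

```text
time_s: 13.7
eef_pos: [0.4989, -0.0097, 0.1045]
eef_rot: [3.142, -0.009, 2.97]
wrist_force: [-20.4, 3.9, 15.1]
opening: 0.0004
grasp_force: 10.0
```

Request:
arm_command(series=[[-0.5,0,0,0,0,0,0],[-0.9,0,0,0,0,0,0],[-1.2,0,0,0,0,0,0],[-1.2,0,0,0,0,0,0]])

```text
time_s: 14.1
eef_pos: [0.4991, -0.0098, 0.1026]
eef_rot: [-3.141, -0.03, 2.971]
wrist_force: [-32.0, 5.5, 24.8]
opening: 0.0006
grasp_force: 16.7
```

It holds rigidly at the same x under 32 N, so the shield is at its stop and shut. Now I'll back off and go over the key.

Request:
arm_command(series=[[2,0,0,0,0,0,0],[2,0,-4,0,0,0,0],[2,0,-6,0,0,0,0],[1.4,-4,-6,0,0,0,0],[1.4,-6.5,-6,0,0,0,0],[1.4,-6.5,-6,0,0,0,0],[1.4,-6.5,-6,0,0,0,0]])

```text
time_s: 14.8
eef_pos: [0.4905, -0.0748, 0.165]
eef_rot: [3.141, 0.002, 2.968]
wrist_force: [-0.4, 0.5, -0.4]
opening: 0.0006
grasp_force: 0.0
```

Run:
```python
from h import *
y=YAW+np.pi
rows([[*KEY,.12,y],[*KEY,.078,y],[*KEY,.0695,y]])
```

```text
14.8 [ 0.4905 -0.0748  0.165 ] [3.141e+00 2.000e-03 2.968e+00] [-0.39  0.47 -0.43] 0.0006372049958139686
[-0.51, -0.08, 4.5, 0.0, 0.002, -0.005, 0]
[-0.5, -0.08, 8.7, 0.0, 0.002, -0.005, 0]
[-0.5, -0.08, 9.55, 0.0, 0.002, -0.005, 0]
```

Request:
arm_command(series=[[-0.5,-0.1,4.5,0,0,0,0],[-0.5,-0.1,7.5,0,0,0,0],[-0.5,-0.1,8.7,0,0,0,0],[-0.5,-0.1,8.7,0,0,0,0]])

```text
time_s: 15.2
eef_pos: [0.4934, -0.0751, 0.0761]
eef_rot: [3.141, -0.003, 2.971]
wrist_force: [-2.4, 0.9, 2.9]
opening: 0.0004
grasp_force: 1.3
```

Request:
arm_command(series=[[0,0,0.4,0,0,0,0],[0,0,0.7,0,0,0,0],[0,0,0.85,0,0,0,0],[0,0,0.85,0,0,0,0]])

```text
time_s: 15.6
eef_pos: [0.4948, -0.0758, 0.0734]
eef_rot: [3.141, 0.002, 2.97]
wrist_force: [-12.4, 4.5, 46.8]
opening: 0.0003
grasp_force: 23.4
```

Force was 2.9 N at z 0.0761, then a hard stop at 0.0734, consistent with the key bottoming. I'll raise and probe once more to confirm the spring travel.

Request:
arm_command(series=[[0,0,-1.3,0,0,0,0],[0,0,-1.3,0,0,0,0],[0,0,-1.3,0,0,0,0],[0,0,-1.3,0,0,0,0]])

```text
time_s: 16.0
eef_pos: [0.4944, -0.0764, 0.0815]
eef_rot: [-3.141, 0.0, 2.97]
wrist_force: [-0.2, -0.7, 0.2]
opening: 0.0004
grasp_force: 0.0
```

Request:
arm_command(series=[[0,0,0.2,0,0,0,0],[0,0,0.2,0,0,0,0],[0,0,0.2,0,0,0,0]])

```text
time_s: 16.3
eef_pos: [0.4939, -0.0763, 0.0789]
eef_rot: [3.142, -0.001, 2.97]
wrist_force: [0.8, -0.8, 0.0]
opening: 0.0007
grasp_force: 0.0
```

Request:
arm_command(series=[[0,0,0.1,0,0,0,0],[0,0,0.1,0,0,0,0],[0,0,0.1,0,0,0,0]])

```text
time_s: 16.6
eef_pos: [0.4942, -0.0764, 0.0784]
eef_rot: [-3.142, -0.0, 2.97]
wrist_force: [0.1, 0.2, -1.1]
opening: 0.0006
grasp_force: 0.0
```

Request:
arm_command(series=[[0,0,0.2,0,0,0,0],[0,0,0.2,0,0,0,0],[0,0,0.2,0,0,0,0]])

```text
time_s: 16.9
eef_pos: [0.4943, -0.0764, 0.0765]
eef_rot: [-3.141, 0.0, 2.97]
wrist_force: [-0.6, -0.3, 3.2]
opening: 0.0001
grasp_force: 1.1
```

Request:
arm_command(series=[[0,0,0.15,0,0,0,0],[0,0,0.15,0,0,0,0],[0,0,0.15,0,0,0,0]])

```text
time_s: 17.2
eef_pos: [0.4943, -0.0764, 0.075]
eef_rot: [-3.141, 0.0, 2.97]
wrist_force: [-0.8, -0.1, 3.1]
opening: 0.001
grasp_force: 1.7
```

Spring travel from about 0.0775 to 0.0734 is confirmed, so the key went fully down. I'll retreat clear and check once.

Request:
arm_command(series=[[0,0,-4,0,0,0,0],[0,0,-9,0,0,0,0],[4,5,-12,0,0,0,0],[8,10,-14,0,0,0,0],[8,15,-14,0,0,0,0],[8,20,-14,0,0,0,0],[8,25,-14,0,0,0,0],[8,29,-14,0,0,0,0]])

```text
time_s: 18.0
eef_pos: [0.4615, 0.2046, 0.2151]
eef_rot: [3.141, 0.001, 2.97]
wrist_force: [0.9, -0.5, 0.3]
opening: 0.0007
grasp_force: 0.0
```

```bash
python3 prof.py 6
python3 - <<'E'
from h import *
S=cv2.imread("pics/scene6.png");T=cv2.imread("pics/top6.png")
f=lambda a:cv2.resize(a,None,fx=4,fy=4,interpolation=3)
cv2.imwrite("pics/fin.png",np.hstack([f(S[145:265,280:380]),f(T[145:265,300:400])]))
E
```

```text
18.0 [0.4615 0.2046 0.2151] [3.141e+00 1.000e-03 2.970e+00] [ 0.95 -0.49  0.25] 0.0006933617123994057
top
-60:99/102 -58:75/74 -56:67/66 -54:67/66 -52:68/66 -50:67/64 -48:67/62 -46:67/62 -44:68/60 -42:69/59 -40:69/60 -38:68/60 -36:67/60 -34:69/60 -32:74/60 -30:75/59 -28:72/59 -26:67/60 -24:67/60 -22:67/60 -20:71/60 -18:80/59 -16:93/59 -14:103/59 -12:101/59 -10:101/59 -8:104/59 -6:102/59 -4:103/59 -2:106/60 0:99/60 2:86/59 4:77/59 6:75/60 8:87/62 10:115/62 12:149/61 14:171/61 16:177/61 18:170/62 20:156/63 22:141/70 24:124/78 26:102/80 28:85/77 30:78/78 32:76/77 34:76/75 36:77/75 38:76/74 40:76/70 42:77/65 44:80/66 46:88/79 48:101/97 50:110/110 52:120/120 54:135/133 56:153/144 58:162/140
scene
-60:23/25 -58:28/32 -56:32/36 -54:33/38 -52:32/37 -50:32/36 -48:32/33 -46:33/31 -44:33/28 -42:33/26 -40:33/24 -38:32/24 -36:29/24 -34:26/24 -32:26/24 -30:29/23 -28:31/24 -26:32/24 -24:30/24 -22:28/24 -20:29/23 -18:36/21 -16:55/21 -14:80/20 -12:78/20 -10:73/20 -8:83/19 -6:81/20 -4:74/20 -2:83/20 0:77/20 2:56/20 4:38/18 6:33/17 8:52/19 10:91/21 12:123/22 14:127/23 16:126/23 18:125/23 20:130/23 22:118/29 24:85/43 26:53/49 28:37/43 30:35/47 32:34/50 34:33/45 36:33/48 38:32/51 40:31/41 42:32/28 44:52/38 46:104/77 48:164/120 50:199/134 52:197/127 54:182/117 56:167/110 58:152/107
```

View pics/fin.png

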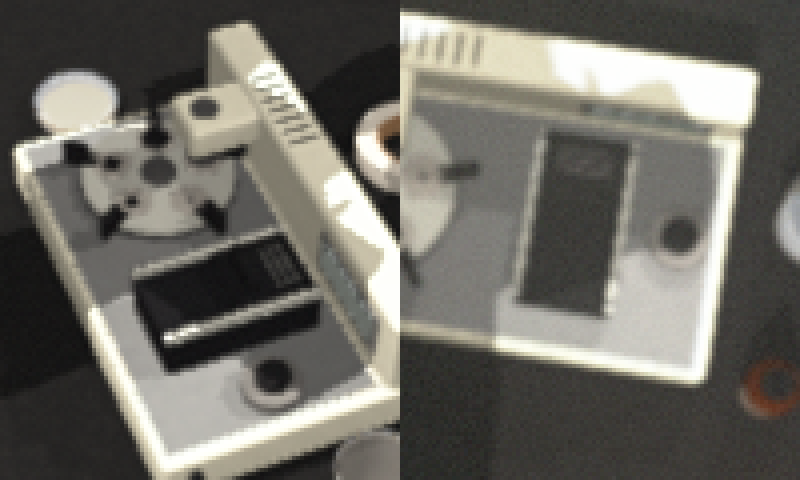

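The final view shows the large hole just counter-clockwise of the lens, the well covered and the key up. The hatch is at x≈32 mm, the same place as after the first push. The second push had only dragged it back about 3 mm, and the third push put it back on its stop. The arm is clear, so I'm handing in.

```bash
python3 -c "
from rig import bot
print(bot.job_done())"
```

```text
the job is handed in; nothing more can be done
None
```

I handed in the job, and no verdict came back: slit under the lens by camera, measure key pressed and released, other items not touched; full shield closure is inferred from a firm stop at 32 N, as I measured only about 39 of 48 mm travel from an unknown start.

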